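# Index the tube carousel to the third stop and hold it

### The job

Pull the tube reader's sample drawer fully open by its handle, then turn the carousel's bar knob clockwise (seen from above), counting the clicks, to the third stop, so that the orange-capped tube settles at the red read mark, without going on to the fourth. Finish with the gripper still gripping the knob at that stop, the drawer left fully open; leave the tip box, tube stand and loose cap beside the reader where they are.

Things in the scene. Friction and masses are not known exactly. Their poses are not given: they have to be found in the camera images.
- reader_front (a point): Middle of the front top edge of the white bench-top tube reader, a fixed box 235 deep x 260 wide x 120 high, standing on the bench, with a dark screen on its lid; the grey drawer front stands before it. This point is 120 above the bench. Site x points from the reader's front to its back (the reader's x), so the drawer comes out along -x; y along the edge, z up.
- drawer_handle (a point): Middle of the steel bar handle on the grey drawer front: bar 11 mm in diameter, 120 long, along the reader's y, its axis 42 mm in front of the panel and 92 above the bench, on posts 50 mm either side of the middle. The panel is 15 mm thick, its top edge 113 above the bench. Moves with the drawer, axes parallel to the reader's.
- drawer (a joint): How far the drawer is pulled out, m: 0 shut, 0.15 at its end stop. It starts 0 to 0.03. It slides with about 3 N of friction and stays where it is left.
- knob_grip (a point): On the carousel's vertical axis, to grip the black bar knob: 91 mm above the bench, 133 behind the handle bar. Bar 46 long, 14 thick, 36 high, top 15 mm above this point. Site x runs along the bar (white line on its +x half), y across, z up; it turns with the knob. x is +36 degrees (counter-clockwise) from the reader's x at the start, -36 at the third stop. Reachable only once the drawer is out.
- carousel (a joint): Turn of carousel and knob, rad, growing clockwise from above. Starts at 0, in a detent and at its lower end. A detent stop every 24 degrees: the first three at 0.419, 0.838, 1.257, the last (fifth) at 2.094. Between stops it resists with up to about 0.12 N m, then snaps into the next; it stays in a stop when let go.
- orange_tube (a point): Top of the one orange tube cap (12 mm in diameter) among 15 caps, the others blue or white, at 51 mm radius on the carousel's light grey disc (122 in diameter; caps' tops 62 above the bench). At the start it is three places counter-clockwise of the read mark, at the third stop beside it.
- read_mark (a point): Small red block, 12 x 8 x 14 mm, on the drawer deck just behind the drawer front, on the carousel's front side (the reader's -x side). Site at its centre. Moves with the drawer.
- tip_box: Loose blue box of white pipette tips, 120 x 85 mm, 73 high, origin at the centre of its underside. Bystander beside the reader.
- tube_stand: Loose orange wire stand, 78 x 78 mm, with a blue-capped tube, 96 high in all, origin at the centre of its underside. Bystander beside the reader.
- blue_cap: Loose blue screw cap lying on the bench, 36 mm in diameter, 13 high, origin at the centre of its underside. Bystander beside the reader.

How it is judged:
On the way, in this order (a step that is already met when the one before it is completed fails the run):
1. the drawer is pulled fully open, the carousel still at its start (value of joint drawer above 0.14 m and value of joint carousel below 0.2 rad), for 0.2 s.
2. the knob, gripped, is turned over its first click (value of joint carousel above 0.28888 rad and contact force between the fingers and carousel above 1 N).
3. the knob is at the third stop, gripped (value of joint carousel between 1.12664 and 1.38664 rad and contact force between the fingers and carousel above 2 N and distance between the grasp point and knob_grip below 0.035 m), for 0.3 s.
At the end, for the whole second after the job is handed in: The carousel stands at its third stop (1.257 rad, within 0.13 rad) at rest, the fingers pressing the knob with more than 2 N and the grasp point within 35 mm of the knob's grip point; the drawer is out by more than 135 of its 150 mm; each bystander is within 20 mm of its start place and upright (all of step 3 and value of joint drawer above 0.135 m and velocity of joint carousel between -0.1 and 0.1 rad/s and distance of each of tip_box, tube_stand, blue_cap from where it was at the start of the episode below 0.02 m and angle between each of tip_box, tube_stand, blue_cap's own z axis and vertical below 0.3 rad); the arm keeps its last pose, push and grip.
It fails at once if the carousel is turned on past the third stop, towards the fourth (value of joint carousel above 1.48702 rad).
It fails at once if the tip box is pushed away or tipped (distance of tip_box from where it was at the start of the episode above 0.02 m or angle between tip_box's own z axis and vertical above 0.3 rad).
It fails at once if the tube stand is pushed away or tipped (distance of tube_stand from where it was at the start of the episode above 0.02 m or angle between tube_stand's own z axis and vertical above 0.3 rad).
It fails at once if the blue cap is pushed away or tipped (distance of blue_cap from where it was at the start of the episode above 0.02 m or angle between blue_cap's own z axis and vertical above 0.3 rad).
It also fails if it takes over 48 s, if anything falls off the work surface, if the arm or the gripper's body presses on something with over 40 N, if the wrist force passes 120 N, or if a joint passes its speed limit or range.

### The arm

A 6-joint arm with a two-finger parallel gripper is mounted at the origin on the work surface. World frame = base frame: x ahead of the robot, y to its left, z up, the work surface at z = 0. Lengths are in m, angles in rad, forces in N, time in s.
With the tool pointing down it reaches from about 0.25 to 0.8 m from the base axis. Payload 3.9 kg.
Tool frame: the origin (TCP) lies midway between the tips of the shut fingers; the grasp point (between the pads) lies 19 mm behind it; z points along the fingers, y is the direction in which the jaws open and shut (so a half turn about z gives the same grasp; the last joint's range is limited). The gripper opens to 85 mm and grips with 20 to 120 N. Pads are 22 mm wide; open, the fingers measure 114 mm over their backs; the gripper's body (76 mm by 85 mm) begins 54 mm behind the grasp point. The pads swing forward as they close: fully open they stand 13 mm farther back than shut.
Start: joints at [-1.288, 0.26, -0.138, 1.173, 0, 1.571], TCP at [0.146, -0.504, 0.231] pointing down, gripper open.
Joint ranges: [-2.78, 2.78], [-0.83, 1.72], [-1.28, 1.37], [-1.9, 2.12], [-1.57, 1.48], [-3.14, 3.14]. Speed limits (rad/s): [2.57, 2.57, 3.14, 3.14, 3.14, 3.14].

### API

Orientations are given as a unit quaternion [w, x, y, z].
In Python, from station import read_state, capture, camera_info, hand_in gives the robot as it stands.
- The arm moves only by the shell command python3 -m crank 'ROWS' [FORCE]. ROWS is JSON, a list that holds one entry, the list of rows, each a list of 5 numbers: the shift along the tool's x, y, z in units of 30 mm (1.0 is 30 mm), then the turn about the tool's z in rad, then the finger opening in mm, from 0 to 85.4. In form: [[[dx, dy, dz, roll, claw], ...]]. A call has exactly 8 rows; each row shifts and turns the pose as measured when the row begins, along the tool's axes as they then stand; what a row does not reach is not made up. A row lasts 1/10 s, in which the tool goes at most 50 mm and 8.59 degrees, less where a joint would pass 70% of its speed; a pose out of reach is approached as far as the arm can. A call is refused whole if a number of a shift passes 1 or a number of a turn 0.15, either way. A call with a gripper value outside its range is refused whole. The fingers move at their own pace and stop on an object; FORCE is the grip in N (left out, the last holds). Time passes only in rows, so rows that do not move let the fingers close, or fill a call up. It gives the time, the measured TCP pose, the force and the opening at its end, in the units of the state.
- read_state(): the state, without advancing time (a new reading comes with each control period).
- capture(name): name is "scene" or "top" or "wrist"; returns (picture, depth): 480x640x3 uint8, red, green, blue; 480x640 float32, m along the optical axis (not along the pixel's ray), 0 where there is no reading.
- camera_info(name): a dict with "camera_matrix" (3x3 intrinsics, pixels), "view" (4x4, takes a point from world to camera coordinates). Camera axes: x right, y up, looking along -z (the intrinsics and any distortion apply to the point x, -y, -z); pixel columns grow to the right and rows downward; lengths in m; the calibration is good to about 2 mm. The wrist camera is an equidistant fisheye: a pixel r from the principal point sees the ray r / f radians off the axis. A picture is of the moment at which its call begins: read the wrist's pose just before it. camera_info takes no time and is no camera call; for the wrist camera it gives the pose at the moment of the call.
- hand_in(): hands the job in, once; it reports no verdict.
The state is a dict: "clock": time; "q": joint angles; "qd": joint speeds; "tau": joint torques, N m; "ee_pos": TCP position; "eef_rot": TCP orientation; "wrist_force": force on the tool from outside, world axes, zero at the start; "ft_torque": the same for the moment, N m; "opening": opening from 0.0 (shut) to 1.0 (fully open).
Only numpy, scipy, OpenCV 4.12 (cv2) and the standard library are available. Lean on these libraries where they do the work, as an engineer would, in place of code of your own. Each camera call takes 0.05 s, during which the arm holds its last target. There are 200 camera calls.

## Working session

There is one attempt and no reset: what is moved stays moved. The work goes in short steps, Python scripts to look and compute and a shell command to move; the robot and the scene stay as the last step left them, time stands still between calls to the robot, and variables do not carry over. Pictures are saved under pics/ and viewed, about 8 in all and at most 12, crops included, and the job is handed in when it is done.

```bash
mkdir -p pics; ls; python3 - <<'E'
from station import *
import cv2,numpy as np
print(read_state())
for n in("scene","top"):
    p,d=capture(n); np.savez(f"pics/{n}0.npz",p=p,d=d); cv2.imwrite(f"pics/{n}0.png",p[:,:,::-1]); i=camera_info(n); print(n,np.round(i["camera_matrix"],1).tolist(),np.round(i["view"],3).tolist(), {k:v for k,v in i.items() if k not in("camera_matrix","view")})
E
```

```text
pics
{'clock': 0.0, 'q': array([-1.28799750e+00,  2.60661643e-01, -1.39421935e-01,  1.17270071e+00,
       -4.24269197e-06,  1.57081178e+00]), 'qd': array([-2.12548130e-04, -1.39805066e-03, -1.01393197e-03,  4.92904640e-04,
       -1.18297327e-05, -9.64348519e-04]), 'tau': array([-1.84398508e-03, -4.05675530e+01,  2.53924048e+01,  1.86956010e-02,
       -1.29569967e-04,  2.58295060e-06]), 'ee_pos': array([ 0.1462991 , -0.50346539,  0.23045665]), 'eef_rot': array([-9.83760564e-04,  9.90020348e-01,  1.40920983e-01, -1.42188198e-04]), 'wrist_force': array([-0.40151154,  0.37706881,  0.55103894]), 'ft_torque': array([-0.08083459,  0.06033433,  0.07621319]), 'opening': 0.9981394197147051}
scene [[547.6, 0.0, 318.8], [0.0, 547.6, 234.1], [0.0, 0.0, 1.0]] [[0.758, 0.652, 0.015, -0.489], [-0.538, 0.613, 0.579, 0.257], [0.368, -0.447, 0.815, -1.307], [0.0, 0.0, 0.0, 1.0]] {}
top [[560.8, 0.0, 320.5], [0.0, 560.8, 238.2], [0.0, 0.0, 1.0]] [[0.01, -1.0, -0.008, 0.025], [0.994, 0.01, 0.105, -0.621], [-0.105, -0.009, 0.994, -1.175], [0.0, 0.0, 0.0, 1.0]] {}
```

View pics/scene0.png

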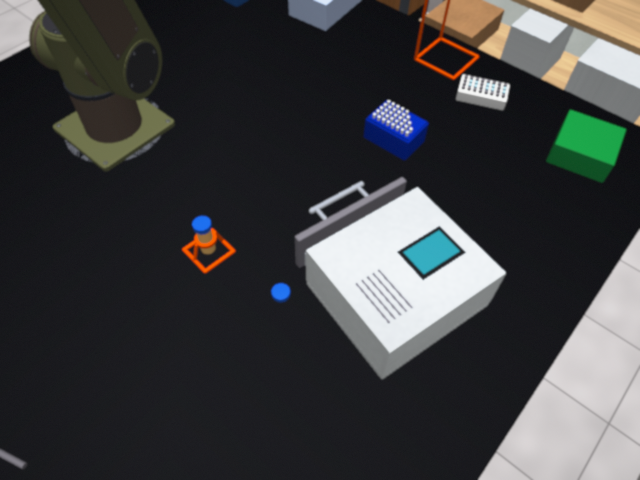

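View pics/top0.png

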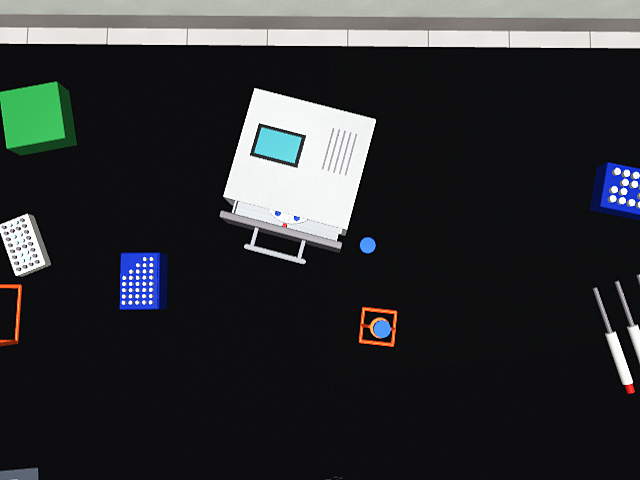

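Top view: the reader lid has corners near (255,89), (376,120), (345,234) and (224,197). The handle bar runs (247,247)–(304,262) and the red mark is at (285,226). The tube stand is near (378,327), the loose cap at (368,245) and the tip box at (140,281).

```bash
cat > h.py <<'E'
import numpy as np,cv2
from station import *
def onplane(info,uv,z):
    K=np.array(info["camera_matrix"]);V=np.array(info["view"]);R=V[:3,:3];c=-R.T@V[:3,3]
    out=[]
    for u,v in np.atleast_2d(uv):
        r=np.array([(u-K[0,2])/K[0,0],-(v-K[1,2])/K[1,1],-1.]);w=R.T@r
        out.append(c+w*(z-c[2])/w[2])
    return np.array(out)
E
python3 - <<'E'
from h import *
i=camera_info("top");f=np.load("pics/top0.npz");p=f["p"].astype(int)
def blob(m,box):
    u0,v0,u1,v1=box;k=np.zeros(m.shape,np.uint8);k[v0:v1,u0:u1]=m[v0:v1,u0:u1]
    n,l,s,c=cv2.connectedComponentsWithStats(k);j=1+np.argmax(s[1:,4]);return np.argwhere(l==j)[:,::-1].astype(np.float32)
br=p.sum(2)
def line(pts):
    vx,vy,x,y=cv2.fitLine(pts.astype(np.float32),cv2.DIST_L2,0,.01,.01).ravel();return np.degrees(np.arctan2(vy,vx))
# handle bar: long thin thing
pts=blob(br>200,(235,242,312,268))
# drop posts: keep lower edge pixels per column
e=onplane(i,pts,.0975);
low=np.array([[u,pts[pts[:,0]==u][:,1].max()] for u in np.unique(pts[:,0])])
print("bar px",pts.min(0),pts.max(0),"n",len(pts))
W=onplane(i,low,.092);a=line(W[3:-3,:2]);print("bar ends",W[0],W[-1],"mid",W.mean(0),"angle",a)
lid=blob(br>560,(215,80,385,222));L=onplane(i,lid,.12)[:,:2]
print("lid",cv2.minAreaRect(L.astype(np.float32)),cv2.boxPoints(cv2.minAreaRect(L.astype(np.float32))))
red=blob((p[:,:,0]>150)&(p[:,:,1]<90)&(p[:,:,2]<90),(260,210,310,240));print("red",red.mean(0),len(red),onplane(i,red.mean(0),.05))
bl=(p[:,:,2]>150)&(p[:,:,0]<100)
for n,b,z in(("cap",(350,230,390,260),.013),("box",(110,245,170,315),.073),("stand",(360,310,400,345),.096)):
    q=onplane(i,blob(bl,b),z);print(n,q.mean(0),q.min(0),q.max(0))
E
```

```text
bar px [244. 242.] [305. 263.] n 449
bar ends [0.59522051 0.1869749  0.092     ] [0.56574659 0.0617588  0.092     ] mid [0.57746403 0.12423635 0.092     ] angle 75.6161
lid ((0.7632324695587158, 0.07769270241260529), (0.25855812430381775, 0.2626070976257324), 75.6382827758789) [[ 0.6039656  -0.01497739]
 [ 0.85836595 -0.08011515]
 [ 0.92249936  0.1703628 ]
 [ 0.668099    0.23550054]]
red [284.3 224.8] 10 [[0.64718957 0.10840382 0.05      ]]
cap [ 0.60972892 -0.07094015  0.013     ] [ 0.59166881 -0.08779615  0.013     ] [ 0.62682886 -0.05503528  0.013     ]
box [0.52744752 0.40521184 0.073     ] [0.46626635 0.36384788 0.073     ] [0.58265105 0.44674846 0.073     ]
stand [ 0.43330911 -0.09398781  0.096     ] [ 0.4168316  -0.11050931  0.096     ] [ 0.44859271 -0.07846629  0.096     ]
```

```bash
cat >> h.py <<'E'
A=np.radians(-14.4); XR=np.array([np.cos(A),np.sin(A)]); YR=np.array([-XR[1],XR[0]])
def togo(xy,z,ydeg):
    from scipy.spatial.transform import Rotation as Ro
    s=read_state();q=s["eef_rot"];R=Ro.from_quat([q[1],q[2],q[3],q[0]]).as_matrix()
    d=R.T@(np.array([*xy,z])-s["ee_pos"])/.03
    yd=np.degrees(np.arctan2(R[1,1],R[0,1]));r=-np.radians((ydeg-yd+180)%360-180)
    print("t",round(s["clock"],2),"pos",s["ee_pos"].round(4),"ydeg",yd.round(1),"units",d.round(2),"roll",r.round(3),"q",s["q"].round(2),"F",s["wrist_force"].round(1),"open",round(s["opening"],3),"z",R[:,2].round(3))
E
python3 -m crank '[[[1,-0.8,0,0,36],[1,-0.8,0,0,36],[1,-0.8,0,0,36],[1,-0.8,0,0,36],[1,-0.8,0,0,36],[1,-0.8,0,0,36],[1,-0.8,0,0,36],[1,-0.8,0,0,36]]]' 30
python3 -m crank '[[[1,-0.8,0,0,36],[1,-0.8,0,0,36],[1,-0.8,0,0,36],[1,-0.8,0,0,36],[1,-0.8,0,0,36],[1,-0.8,0,0,36],[1,-0.8,0,0,36],[1,-0.8,0,0,36]]]' 30
python3 -c "
from h import *
togo((.583,.123),.2,-14.4)"
```

```text
clock: 0.9
ee_pos: [0.3262, -0.2466, 0.2271]
eef_rot: [-0.003, 0.991, 0.135, -0.001]
wrist_force: [1.2, -0.2, -0.0]
opening: 0.422
clock: 1.7
ee_pos: [0.509, 0.0155, 0.2253]
eef_rot: [-0.003, 0.991, 0.136, -0.003]
wrist_force: [-0.1, -0.1, 0.1]
opening: 0.422
t 1.7 pos [0.509  0.0155 0.2253] ydeg -74.4 units [ 3.35 -2.78  0.84] roll -1.047 q [ 0.03  0.24 -0.18  1.16  0.    2.9 ] F [-0.1 -0.1  0.1] open 0.422 z [-0.007  0.004 -1.   ]
```

```bash

python3 -m crank '[[[0.9,-0.75,0,0,36],[0.9,-0.75,0,0,36],[0.9,-0.75,0,0,36],[0.7,-0.6,0,0,36],[0,0,0.2,-0.15,36],[0,0,0.2,-0.15,36],[0,0,0.2,-0.15,36],[0,0,0.2,-0.15,36]]]' 30
python3 -m crank '[[[0,0,0,-0.15,36],[0,0,0,-0.15,36],[0,0,0,-0.15,36],[0,0,0,-0.05,36],[0,0,0,0,36],[0,0,0,0,36],[0,0,0,0,36],[0,0,0,0,36]]]' 30
python3 - <<'E'
from h import *
togo((.583,.123),.073,-14.4)
i=camera_info("wrist");p,d=capture("wrist");cv2.imwrite("pics/w1.png",p[:,:,::-1]);print(i)
E
```

```text
clock: 2.5
ee_pos: [0.5878, 0.1371, 0.1953]
eef_rot: [-0.004, 0.905, 0.426, -0.005]
wrist_force: [-0.4, -0.2, 0.4]
opening: 0.423
clock: 3.3
ee_pos: [0.5843, 0.1366, 0.1895]
eef_rot: [-0.008, 0.771, 0.637, -0.008]
wrist_force: [0.3, 0.0, 0.2]
opening: 0.425
t 3.3 pos [0.5843 0.1366 0.1895] ydeg -10.8 units [-0.44  0.13  3.88] roll 0.062 q [ 0.23  0.42 -0.    1.17  0.01  1.99] F [0.3 0.  0.2] open 0.425 z [-0.023  0.002 -1.   ]
{'camera_matrix': array([[371.64829954,   0.        , 318.46246682],
       [  0.        , 371.64829954, 233.49861534],
       [  0.        ,   0.        ,   1.        ]]), 'view': array([[ 0.98186672, -0.18814202, -0.02324492, -0.54297692],
       [ 0.17321055,  0.94018545, -0.29334182, -0.20353872],
       [ 0.07704446,  0.28399631,  0.95572499, -0.42308105],
       [ 0.        ,  0.        ,  0.        ,  1.        ]])}
```

View pics/w1.png

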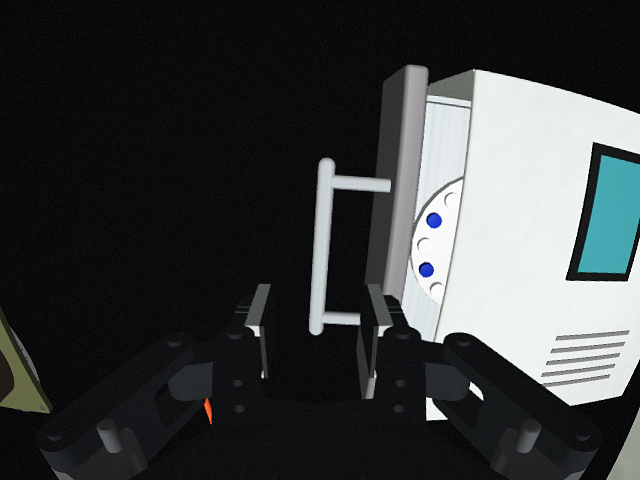

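Wrist view: the bar runs (326,162)–(317,330), between the fingers at columns 265 and 370. Next I'll cast the bar ends onto z=0.092 to refine the position.

```bash
cat >> h.py <<'E'
def wristplane(info,uv,z):
    K=np.array(info["camera_matrix"]);V=np.array(info["view"]);R=V[:3,:3];c=-R.T@V[:3,3];o=[]
    for u,v in np.atleast_2d(uv):
        a=np.array([u-K[0,2],v-K[1,2]]);r=np.hypot(*a)+1e-9;t=r/K[0,0]
        w=R.T@np.array([np.sin(t)*a[0]/r,-np.sin(t)*a[1]/r,-np.cos(t)]);o.append(c+w*(z-c[2])/w[2])
    return np.array(o)
E
python3 - <<'E'
from h import *
i=camera_info("wrist")
e=wristplane(i,[(326,162),(317,330)],.095);m=e.mean(0);print(e,m,np.linalg.norm(e[0]-e[1]));togo(m[:2],.073,-14.4)
E
```

```text
[[0.59557211 0.18487304 0.095     ]
 [0.56669434 0.06541455 0.095     ]] [0.58113323 0.1251438  0.095     ] 0.12289937252143604
t 3.35 pos [0.5843 0.1366 0.1895] ydeg -10.8 units [-0.38  0.06  3.89] roll 0.062 q [ 0.23  0.42 -0.    1.17  0.01  1.99] F [-0.1  0.4 -0.3] open 0.419 z [-0.023  0.002 -1.   ]
```

```bash

python3 -m crank '[[[-0.2,0.03,0.5,0.06,36],[-0.2,0.03,0.5,0,36],[0,0,0.7,0,36],[0,0,0.7,0,36],[0,0,0.7,0,36],[0,0,0.6,0,36],[0,0,0.1,0,36],[0,0,0,0,36]]]' 30
python3 -c "
from h import *
togo((.582,.1245),.073,-14.4)"
```

```text
clock: 4.15
ee_pos: [0.5831, 0.1247, 0.074]
eef_rot: [-0.006, 0.791, 0.612, -0.006]
wrist_force: [0.3, -0.5, -0.4]
opening: 0.42
t 4.15 pos [0.5831 0.1247 0.074 ] ydeg -14.6 units [-0.02 -0.03  0.04] roll -0.003 q [ 0.21  0.49 -0.2   0.89  0.01  2.03] F [ 0.3 -0.5 -0.4] open 0.42 z [-0.018  0.003 -1.   ]
```

```bash

python3 -m crank '[[[0,0,0,0,0],[0,0,0,0,0],[0,0,0,0,0],[0,0,0,0,0],[0,0,0,0,0],[0,-0.3,0,0,0],[0,-0.5,0,0,0],[0,-0.5,0,0,0]]]' 40
python3 -c "
from h import *
togo((.582,.1245),.073,-14.4)"
```

```text
clock: 4.95
ee_pos: [0.5503, 0.1334, 0.0754]
eef_rot: [-0.002, 0.792, 0.611, -0.003]
wrist_force: [3.9, -0.3, -7.1]
opening: 0.107
t 4.95 pos [0.5503 0.1334 0.0754] ydeg -14.7 units [-0.02  1.1   0.07] roll -0.005 q [ 0.24  0.44 -0.29  0.84  0.    2.06] F [ 3.9 -0.3 -7.1] open 0.107 z [-0.008 -0.    -1.   ]
```

```bash

python3 -m crank '[[[0,-0.6,0,0,0],[0,-0.6,0,0,0],[0,-0.6,0,0,0],[0,-0.6,0,0,0],[0,-0.4,0,0,0],[0,-0.3,0,0,0],[0,-0.2,0,0,0],[0,-0.1,0,0,0]]]' 40
python3 -c "
from h import *
togo((.582,.1245),.073,-14.4)"
```

```text
clock: 5.75
ee_pos: [0.4619, 0.1559, 0.0754]
eef_rot: [0.013, 0.793, 0.609, 0.006]
wrist_force: [7.0, -3.4, -13.8]
opening: 0.113
t 5.75 pos [0.4619 0.1559 0.0754] ydeg -14.9 units [0.02 4.13 0.2 ] roll -0.009 q [ 0.34  0.31 -0.51  0.73 -0.02  2.17] F [  7.   -3.4 -13.8] open 0.113 z [ 0.025 -0.014 -1.   ]
```

```bash

python3 -m crank '[[[0,-0.15,0.03,0,0],[0,-0.15,0.03,0,0],[0,-0.15,0,0,0],[0,-0.1,0,0,0],[0,0,0,0,0],[0,0,0,0,0],[0,0,0,0,0],[0,0,0,0,0]]]' 40
python3 - <<'E'
from h import *
togo((.582,.1245),.073,-14.4)
p,d=capture("top");cv2.imwrite("pics/t2.png",cv2.resize(p[180:320,200:400,::-1],None,fx=4,fy=4));np.save("pics/t2.npy",p)
E
```

```text
clock: 6.55
ee_pos: [0.4625, 0.1556, 0.0758]
eef_rot: [0.029, 0.794, 0.606, 0.014]
wrist_force: [3.0, -0.6, -8.8]
opening: 0.109
t 6.55 pos [0.4625 0.1556 0.0758] ydeg -15.3 units [0.05 4.1  0.35] roll -0.015 q [ 0.35  0.29 -0.54  0.69 -0.05  2.19] F [ 3.  -0.6 -8.8] open 0.109 z [ 0.058 -0.028 -0.998]
```

View pics/t2.png

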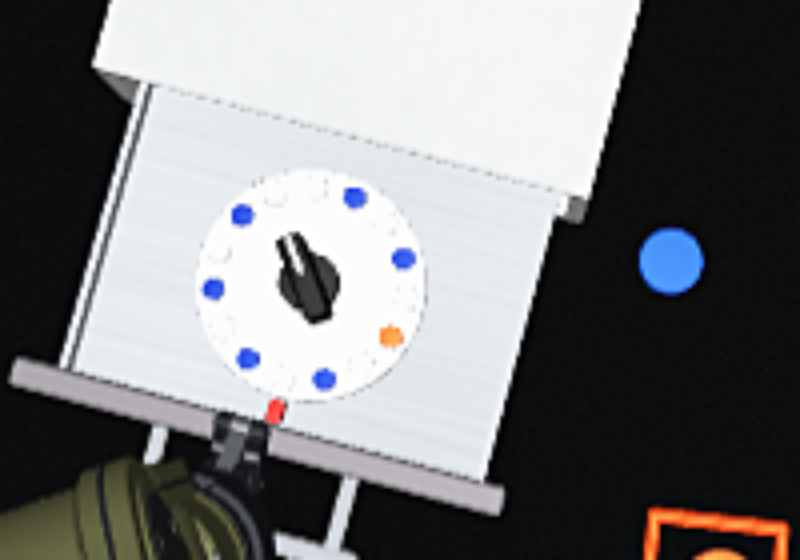

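Top crop: the drawer is out against its stop. The disc is centred near crop pixel (311,284), with the orange cap at (391,336) and the red mark at (276,411). The knob bar runs (290,237)–(318,320). I'll let go, rise, and measure the knob.

```bash

python3 -m crank '[[[0,0,0,0,36],[0,0,0,0,36],[0,0,0,0,36],[0,0,0,0,36],[0,0,-0.3,0,36],[0,0,-0.7,0,36],[0,0,-0.9,0,36],[0,0,-0.9,0,36]]]' 40
python3 - <<'E'
from h import *
from scipy.optimize import least_squares
p=np.load("pics/t2.npy").astype(int);i=camera_info("top")
R,G,B=p[:,:,0],p[:,:,1],p[:,:,2];m=((B>150)&(R<110))|((R>200)&(B<120)&(G>100));m=m.astype(np.uint8)
n,l,s,c=cv2.connectedComponentsWithStats(m)
c=[c[j] for j in range(1,n) if 8<s[j,4]<80 and np.hypot(*(c[j]-[277.7,251]))<30];print(len(c))
W=onplane(i,c,.062)[:,:2]
r=least_squares(lambda x:np.hypot(*(W-x[:2]).T)-.051,W.mean(0));print("carousel axis from caps",r.x,r.fun.round(4))
k=((p.sum(2)<200)).astype(np.uint8);k[:235]=0;k[263:]=0;k[:,:265]=0;k[:,285:]=0
q=onplane(i,np.argwhere(k)[:,::-1],.106);print("knob dark mean",q.mean(0))
h=np.array([.583,.1245]);print("pred",h+XR*(-.124+.133))
togo(r.x,.2,111.6)
E
```

```text
clock: 7.4
ee_pos: [0.4543, 0.1581, 0.1629]
eef_rot: [0.026, 0.795, 0.607, 0.012]
wrist_force: [-0.2, -0.4, 0.7]
opening: 0.419
7
carousel axis from caps [0.59142259 0.12187607] [-0.0004 -0.0001 -0.0002 -0.0006 -0.0004 -0.0001 -0.0002]
knob dark mean [0.58845489 0.11929182 0.106     ]
pred [0.59171725 0.12226179]
t 7.4 pos [0.4543 0.1581 0.1629] ydeg -15.3 units [ 0.03  4.79 -0.97] roll -2.214 q [ 0.36  0.2  -0.41  0.92 -0.04  2.2 ] F [-0.2 -0.4  0.7] open 0.419 z [ 0.051 -0.027 -0.998]
```

```bash

python3 -m crank '[[[0,0.8,-0.2,0,45],[0,0.8,-0.2,0,45],[0,0.8,-0.2,0,45],[0,0.8,-0.2,0,45],[0,0.8,0,0,45],[0,0.6,0,0,45],[0,0.1,0,-0.15,45],[0,0,0,-0.15,45]]]' 40
python3 -m crank '[[[0,0,0,-0.15,45],[0,0,0,-0.15,45],[0,0,0,-0.15,45],[0,0,0,-0.15,45],[0,0,0,-0.15,45],[0,0,0,-0.15,45],[0,0,0,-0.15,45],[0,0,0,-0.15,45]]]' 40
python3 -m crank '[[[0,0,0,-0.15,45],[0,0,0,-0.15,45],[0,0,0,-0.15,45],[0,0,0,-0.15,45],[0,0,0,-0.1,45],[0,0,0,0,45],[0,0,0,0,45],[0,0,0,0,45]]]' 40
python3 - <<'E'
from h import *
togo((.5914,.1219),.075,111.6)
p,d=capture("wrist");cv2.imwrite("pics/w2.png",p[:,:,::-1])
E
```

```text
clock: 8.2
ee_pos: [0.5962, 0.1219, 0.2096]
eef_rot: [0.031, 0.692, 0.721, 0.015]
wrist_force: [-1.4, -0.2, -0.0]
opening: 0.531
clock: 9.0
ee_pos: [0.596, 0.122, 0.2161]
eef_rot: [0.035, 0.163, 0.986, -0.004]
wrist_force: [0.7, -0.5, -0.3]
opening: 0.53
clock: 9.8
ee_pos: [0.595, 0.1224, 0.2221]
eef_rot: [0.033, -0.186, 0.982, -0.016]
wrist_force: [1.2, 0.3, 1.2]
opening: 0.525
t 9.8 pos [0.595  0.1224 0.2221] ydeg 111.3 units [0.41 0.24 4.88] roll -0.005 q [ 0.22  0.36 -0.03  1.12 -0.03 -0.15] F [1.2 0.3 1.2] open 0.525 z [ 0.071 -0.018 -0.997]
```

View pics/w2.png

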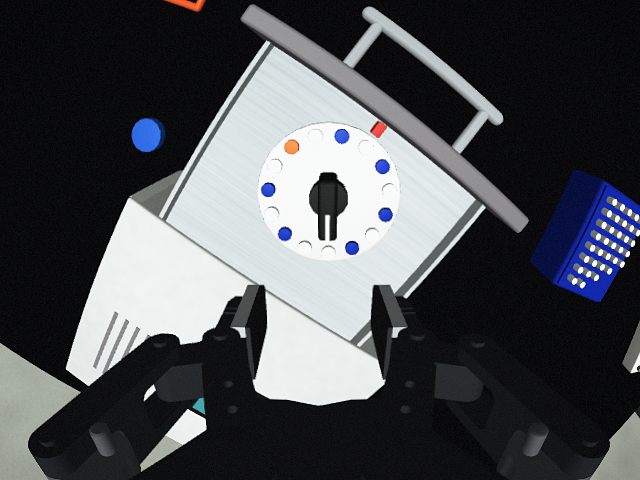

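The knob is square to the jaws and centred at about (327,207). The orange cap at (291,147) is three places from the red mark at (379,130). Descending now.

```bash

python3 -m crank '[[[0.2,0.12,0.7,0,45],[0.2,0.12,0.7,0,45],[0,0,0.7,0,45],[0,0,0.7,0,45],[0,0,0.7,0,45],[0,0,0.6,0,45],[0,0,0.3,0,45],[0,0,0,0,45]]]' 40
python3 -c "
from h import *
togo((.5914+.0015,.1219),.074,111.6)"
```

```text
clock: 10.65
ee_pos: [0.5922, 0.1228, 0.087]
eef_rot: [0.036, -0.182, 0.983, -0.015]
wrist_force: [-0.4, -0.3, 0.3]
opening: 0.528
t 10.65 pos [0.5922 0.1228 0.087 ] ydeg 110.9 units [ 0.02 -0.02  0.43] roll -0.012 q [ 0.22  0.44 -0.27  0.79 -0.03 -0.15] F [-0.4 -0.3  0.3] open 0.528 z [ 0.076 -0.017 -0.997]
```

Lower the last bit and close firmly.

```bash

python3 -m crank '[[[0,0,0.3,0,45],[0,0,0.1,0,45],[0,0,0,0,0],[0,0,0,0,0],[0,0,0,0,0],[0,0,0,0,0],[0,0,0,0,0],[0,0,0,0,0]]]' 50
python3 -c "
from h import *
togo((.5914+.0015,.1219),.074,111.6)"
```

```text
clock: 11.45
ee_pos: [0.5951, 0.1229, 0.0768]
eef_rot: [0.038, -0.181, 0.983, -0.014]
wrist_force: [0.9, -2.0, -2.1]
opening: 0.157
t 11.45 pos [0.5951 0.1229 0.0768] ydeg 110.8 units [ 0.09 -0.    0.09] roll -0.015 q [ 0.22  0.45 -0.28  0.77 -0.03 -0.14] F [ 0.9 -2.  -2.1] open 0.157 z [ 0.079 -0.014 -0.997]
```

```bash

python3 -m crank '[[[0,0,0,0.08,0],[0,0,0,0.08,0],[0,0,0,0.08,0],[0,0,0,0.08,0],[0,0,0,0.08,0],[0,0,0,0.08,0],[0,0,0,0.05,0],[0,0,0,0,0]]]' 50
python3 -c "
from h import *
togo((.5914+.0015,.1219),.0765,39.6)"
```

```text
clock: 12.25
ee_pos: [0.5953, 0.1204, 0.0768]
eef_rot: [0.041, 0.093, 0.995, -0.007]
wrist_force: [1.4, 0.4, -1.4]
opening: 0.158
t 12.25 pos [0.5953 0.1204 0.0768] ydeg 79.3 units [0.09 0.03 0.  ] roll 0.693 q [ 0.22  0.45 -0.28  0.77 -0.04  0.41] F [ 1.4  0.4 -1.4] open 0.158 z [ 0.08  -0.021 -0.997]
```

```bash

python3 -m crank '[[[0,0,0,0.08,0],[0,0,0,0.08,0],[0,0,0,0.08,0],[0,0,0,0.08,0],[0,0,0,0.08,0],[0,0,0,0.08,0],[0,0,0,0.03,0],[0,0,0,0,0]]]' 50
python3 - <<'E'
from h import *
togo((.5914+.0015,.1219),.0765,39.6)
E
```

```text
clock: 13.05
ee_pos: [0.5943, 0.1184, 0.0767]
eef_rot: [0.043, 0.344, 0.938, -0.003]
wrist_force: [2.2, 2.0, -1.4]
opening: 0.158
t 13.05 pos [0.5943 0.1184 0.0767] ydeg 49.8 units [0.11 0.06 0.  ] roll 0.178 q [ 0.22  0.45 -0.28  0.77 -0.05  0.92] F [ 2.2  2.  -1.4] open 0.158 z [ 0.078 -0.034 -0.996]
```

```bash

python3 -m crank '[[[0,0,0,0.05,0],[0,0,0,0.05,0],[0,0,0,0.05,0],[0,0,0,0.03,0],[0,0,0,0,0],[0,0,0,0,0],[0,0,0,0,0],[0,0,0,0,0]]]' 50
python3 - <<'E'
from h import *
togo((.5914+.0015,.1219),.0765,39.6)
p,d=capture("wrist");cv2.imwrite("pics/w3.png",p[:,:,::-1])
p,d=capture("scene");cv2.imwrite("pics/s3.png",cv2.resize(p[140:300,170:430,::-1],None,fx=3,fy=3))
E
```

```text
clock: 13.85
ee_pos: [0.5938, 0.1177, 0.0768]
eef_rot: [0.044, 0.423, 0.905, -0.002]
wrist_force: [3.4, 2.0, -1.0]
opening: 0.149
t 13.85 pos [0.5938 0.1177 0.0768] ydeg 39.9 units [0.13 0.07 0.  ] roll 0.006 q [ 0.23  0.45 -0.28  0.78 -0.06  1.1 ] F [ 3.4  2.  -1. ] open 0.149 z [ 0.077 -0.041 -0.996]
```

View pics/w3.png

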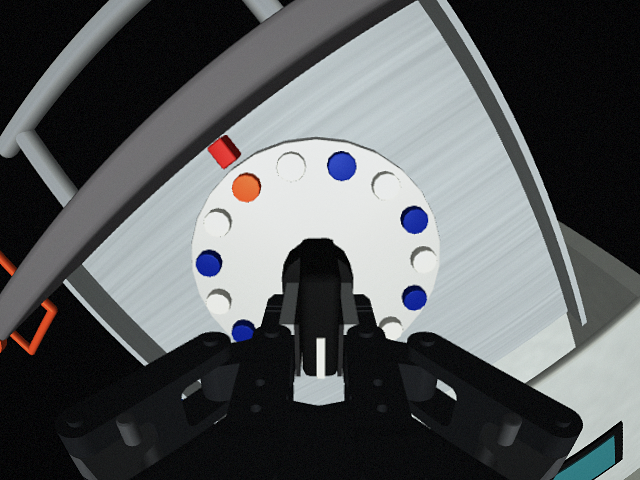

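The orange cap at (246,187) now stands beside the red mark at (224,151), with the knob held between the pads. I'll check the carousel angle from the caps and the drawer position.

```bash
python3 - <<'E'
from h import *
from scipy.optimize import least_squares
i=camera_info("wrist")
W=wristplane(i,[(246,187),(291,167),(342,166),(386,186),(415,220),(424,261),(414,298),(217,222),(208,264)],.062)[:,:2]
r=least_squares(lambda x:np.hypot(*(W-x[:2]).T)-.051,W.mean(0));c=r.x
print("axis",c,"now; was .5914 .1219; residuals",r.fun.round(4))
a=np.degrees(np.arctan2(*(W[0]-c)[::-1]));print("orange angle from reader -x (want 0):",(a-(180-14.4)+180)%360-180)
m=wristplane(i,(224,151),.055)[0,:2]-c;print("mark angle",np.degrees(np.arctan2(m[1],m[0]))-165.6)
s=read_state();print(s["clock"],s["qd"].round(4),s["opening"])
p,_=capture("top");p=p.astype(int);B=(p[:,:,2]>150)&(p[:,:,0]<100);t=camera_info("top")
for n,b,z in(("cap",(350,230,390,260),.013),("box",(110,245,170,315),.073),("stand",(360,310,400,345),.096)):
    k=np.argwhere(B[b[1]:b[3],b[0]:b[2]])[:,::-1]+[b[0],b[1]];print(n,onplane(t,k,z).mean(0).round(4))
E
```

```text
axis [0.58915186 0.12195137] now; was .5914 .1219; residuals [-0.     -0.0002  0.0001  0.      0.0001 -0.0002 -0.0009 -0.0003 -0.0006]
orange angle from reader -x (want 0): -0.3108704836493814
mark angle -0.5209753664303776
13.95 [-0.0005 -0.001  -0.0017  0.0011  0.0004  0.0014] 0.1556302203655766
cap [ 0.6097 -0.0709  0.013 ]
box [0.5275 0.4053 0.073 ]
stand [ 0.4332 -0.094   0.096 ]
```

```bash
python3 -m crank '[[[0,0,0,0,0],[0,0,0,0,0],[0,0,0,0,0],[0,0,0,0,0],[0,0,0,0,0],[0,0,0,0,0],[0,0,0,0,0],[0,0,0,0,0]]]' 50; python3 -c "
from h import *
togo((.5914,.1219),.0765,39.6);print(hand_in())"
```

```text
clock: 14.8
ee_pos: [0.5937, 0.1177, 0.0768]
eef_rot: [0.044, 0.423, 0.905, -0.002]
wrist_force: [2.7, 2.1, -0.9]
opening: 0.156
t 14.8 pos [0.5937 0.1177 0.0768] ydeg 39.9 units [ 0.16  0.03 -0.  ] roll 0.006 q [ 0.23  0.45 -0.28  0.78 -0.06  1.1 ] F [ 2.7  2.1 -0.9] open 0.156 z [ 0.077 -0.041 -0.996]
the job is handed in; nothing more can be done
None
```

I pulled the drawer out by its handle until it hit its end stop. Then I gripped the bar knob and turned it about 71° clockwise to the third stop. I handed in at 14.8 s with the knob still gripped at 50 N; the hand-in reported no verdict.

What my last checks showed:
- **Carousel:** the orange cap is 0.3° off the reader's front axis and within about 0.2° of the red mark, and the arm is at rest. I counted the stops from the turn angle and this view, because I did not feel for the clicks one by one.
- **Drawer:** the carousel axis moved about 2 mm or less after the drawer reached its stop, so the drawer is still fully open. The 2 mm is within the camera calibration.
- **Bystanders:** the tip box, tube stand and blue cap are each within 0.2 mm of where they started. I measured positions only and did not check their tilt separately.
- **Gripper:** the tool is tilted about 5°, picked up while pulling against the drawer stop. The grip point is still only a few millimetres off the knob's axis. No check failed or disagreed.

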